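Pack two cheese wedges head to tail

TASK

Pack the two orange cheese wedges into the shallow wooden box, side by side and head to tail (the narrow end of one beside the wide end of the other, sloping sides facing each other), so that together they fill it as a rectangle, both lying flat on its floor and square with its walls. Leave the pale wedge with the holes where it is.

Things in the scene. Friction and masses are not known exactly. Their poses are not given: they have to be found in the camera images.
- orange_wedge_1: Loose orange cheese wedge, 66 mm long (x), 50 tall, 0.18 kg, dark rind on the wide end. From above a right-angled trapezium. Origin: underside, mid-length, 12 mm in from the straight side. z up; end faces upright, parallel: wide end (58 mm) at x=-33, narrow (22 mm) at x=+33: grip these, along x. Straight side at y=-12; sloping side faces +y (y=+46 at the wide, +10 at the narrow end).
- orange_wedge_2: A second orange wedge, identical to orange_wedge_1: same shape and hand, same origin and axes. Both stand on their undersides on the worktop, rind at the wide end (-x), narrow end at +x. Gripped by its top 25 mm, a wedge goes into the box with the fingers staying above the rim.
- pale_wedge: Bystander: a loose wedge of pale, holey cheese with a tan rind; same shape, size, origin and axes as the orange ones. It is to stay where it is.
- cheese_box: Shallow open box of dark wood with brass corner plates, fixed to the worktop. Outside 102 (x) by 116 mm (y), walls 8 mm; inside 86 (x) by 100 mm (y). Inner floor 6 mm, rim 24 mm above the worktop. Origin: centre of the underside; z up. The wedges' length goes along the box's x; head to tail the two measure 66 x 80 mm, 20 mm to spare each way; two pointing the same way do not fit flat.
There are look-alikes about, which are no part of the job. Of the things that look like the cheese_box, the largest one is meant.

How it is judged (in metres and radians):
At the end, for the whole second after the job is handed in: Both orange wedges flat on the box floor (within 5 mm, tilt < 6 deg), lengths along its short side (17 deg), origins < 20 mm from its middle that way; head to tail, each > 40 mm out on the other's sloping side; released, at rest. Pale wedge within 30 mm of its start (x of orange_wedge_1 in the frame of cheese_box between -0.02 and 0.02 m and y of orange_wedge_1 in the frame of cheese_box between -0.05 and 0.05 m and z of each of orange_wedge_1, orange_wedge_2 in the frame of cheese_box below 0.011 m and angle between each of orange_wedge_1, orange_wedge_2's own z axis and vertical below 0.1 rad and angle between the x axis of each of orange_wedge_1, orange_wedge_2 and the x axis of cheese_box, either way round below 0.3 rad and y of orange_wedge_2 in the frame of orange_wedge_1 above 0.04 m and contact force between each of orange_wedge_1, orange_wedge_2 and the fingers below 0.1 N and linear speed of each of orange_wedge_1, orange_wedge_2 below 0.02 m/s and x of orange_wedge_2 in the frame of cheese_box between -0.02 and 0.02 m and y of orange_wedge_2 in the frame of cheese_box between -0.05 and 0.05 m and y of orange_wedge_1 in the frame of orange_wedge_2 above 0.04 m and distance of pale_wedge from where it was at the start of the episode below 0.03 m); the robot touches nothing.
It fails at once if the pale wedge is moved by more than 30 mm (distance of pale_wedge from where it was at the start of the episode above 0.03 m).
It also fails if it takes over 48 s, if anything falls off the work surface, if the arm or the gripper's body presses on something with over 40 N, if the wrist force passes 120 N, or if a joint passes its speed limit or range.

ROBOT

A 7-joint arm with a two-finger parallel gripper is mounted at the origin on a cart in front of the work surface, level with it; the furniture and walls round the work are solid. World frame = base frame: x ahead of the robot, y to its left, z up, the work surface at z = 0. Lengths are in m, angles in degrees, forces in N, time in s.
With the tool pointing down it reaches from about 0.425 to 0.875 m from the base axis. Payload 8.4 kg.
Tool frame: the origin (TCP) lies between the finger pads; the fingertips stand 17 mm ahead of it and the grasp point (between the pads) lies 2 mm behind it; z points along the fingers, y is the line along which they close (so a half turn about z gives the same grasp; the last joint's range is limited). The gripper opens to 87 mm and grips with 3 to 60 N. Pads are 19 mm wide; open, the fingers measure 117 mm over their backs; the gripper's body (75 mm by 190 mm) begins 51 mm behind the grasp point.
Start: joints at [-79.653, 19.091, 2.286, 83.961, -0.768, 76.965, -3.352], TCP at [0.18, 0.625, 0.24] pointing down, gripper open.
Joint ranges: [-147.57, 147.57], [-21.85, 119.76], [-74.77, 79.35], [14.55, 137.4], [-85.83, 265.84], [4.83, 119.75], [-152.11, 152.11]. Speed limits (degrees/s): [127.2, 127.2, 159.86, 159.86, 180, 180, 180].

INTERFACE

Orientations are given as a 3x3 rotation matrix whose columns are the frame's x, y, z axes.
In Python, from workcell import ctrl gives the robot as it stands.
- The arm moves only by the tool move_arm, never from a script. Its argument "deltas" is text: rows parted by semicolons, each of 5 numbers parted by spaces: the shift along the tool's x, y, z in cm, then the turn about the tool's z in rad, then the opening in per cent of the stroke, from 0 (shut) to 100 (fully open). In form: x y z turn grip; .... A call has 1 to 20 rows; each row shifts and turns the commanded pose from where the row before left it, along the tool's axes as they then stand; what a row does not reach is not made up. A row lasts 1/10 s, in which the tool goes at most 50 mm and 8.59 degrees, less where a joint would pass 70% of its speed; a pose out of reach is approached as far as the arm can. A call is refused whole if a number of a shift passes 5 or a number of a turn 0.15, either way. A call with a gripper value outside its range is refused whole. The fingers move at their own pace and stop on an object; "grip_force" is the grip in N (left out, the last holds). Time passes only in rows, so rows that do not move let the fingers close. It gives the time, the measured TCP pose, the force, the opening and the grip force at its end, in the units of the state.
- ctrl.get_state(): the state, without advancing time (a new reading comes with each control period).
- ctrl.camera(name): name is "scene" or "side" or "wrist"; returns the picture (420x560x3 uint8, blue, green, red); there is no depth.
- ctrl.camera_model(name): a dict with "fov_y" (degrees; the focal length in pixels is half the picture's height over the tangent of half this angle, whatever the lens; pixels are square), "cx", "cy" (the principal point, pixels), "xyz" and "attitude" of the camera in the world. Camera axes: x right, y up, looking along -z (the intrinsics and any distortion apply to the point x, -y, -z); pixel columns grow to the right and rows downward; lengths in m; the calibration is good to about 2 mm. A picture is of the moment at which its call begins: read the wrist's pose just before it. camera_model takes no time and is no camera call; for the wrist camera it gives the pose at the moment of the call.
- ctrl.close_job(): hands the job in; it is judged then, once.
The state is a dict: "time_s": time; "q": joint angles; "dq": joint speeds; "joint_torque": joint torques, N m; "ee_pos": TCP position; "tcp_rot": TCP orientation; "force": force on the tool from outside, world axes, zero at the start; "ft_torque": the same for the moment, N m; "width": finger opening in m; "gripper_force": force on a finger pad.
Only numpy, scipy, OpenCV 4.12 (cv2) and the standard library are available. Lean on these libraries where they do the work, as an engineer would, in place of code of your own. Each camera call takes 0.05 s, during which the arm holds its last target. There are 200 camera calls.

## Working session

There is one attempt and no reset: what is moved stays moved. The work goes in short steps, Python scripts to look and compute and a tool call to move; the robot and the scene stay as the last step left them, time stands still between calls to the robot, and variables do not carry over. Pictures are saved under pics/ and viewed, at most 10 in all, crops included, and the job is handed in when it is done.

Besides the shell and the picture viewer there is one more tool, called after "Call:" as name(argument=value, ...) on one line, values as JSON. move_arm: Moves the arm, as the interface text tells. Its arguments: {"type":"object","properties":{"deltas":{"type":"string"},"grip_force":{"type":"number"}},"required":["deltas"]}

```bash
mkdir -p pics; ls
python3 - <<'E'
from workcell import ctrl
import cv2,numpy as np
np.set_printoptions(precision=4,suppress=True)
s=ctrl.get_state(); print(s['time_s'],s['ee_pos'],s['tcp_rot'],s['width'])
for n in ['scene','side','wrist']:
    print(n,ctrl.camera_model(n)); cv2.imwrite(f'pics/{n}0.png',ctrl.camera(n))
a=[cv2.imread(f'pics/{n}0.png') for n in ['scene','side']]
cv2.imwrite('pics/both.png',cv2.resize(np.vstack(a),None,fx=.7,fy=.7))
E
```

```text
pics
0.0 [0.1794 0.6243 0.2387] [[-0.9611  0.2762 -0.0003]
 [ 0.2762  0.9611 -0.0016]
 [-0.0001 -0.0016 -1.    ]] 0.0870944174199814
scene {'fov_y': 54.631122774504796, 'cx': 283.54396115148256, 'cy': 213.349493978824, 'xyz': array([-0.1993, -0.6631,  0.5461]), 'attitude': array([[ 0.7107,  0.3332, -0.6196],
       [-0.7034,  0.3487, -0.6193],
       [ 0.0097,  0.876 ,  0.4822]])}
side {'fov_y': 52.810990373551846, 'cx': 269.01810956480347, 'cy': 209.43159113545465, 'xyz': array([ 0.4241, -0.8753,  0.4996]), 'attitude': array([[ 0.999 ,  0.0332, -0.0289],
       [-0.0409,  0.4547, -0.8897],
       [-0.0164,  0.89  ,  0.4556]])}
wrist {'fov_y': 60.03490873983637, 'cx': 285.94795832584646, 'cy': 212.3450404352856, 'xyz': array([0.1057, 0.6445, 0.3841]), 'attitude': array([[ 0.2755, -0.9238, -0.2658],
       [ 0.9613,  0.2644,  0.0776],
       [-0.0014, -0.2769,  0.9609]])}
```

View pics/scene0.png

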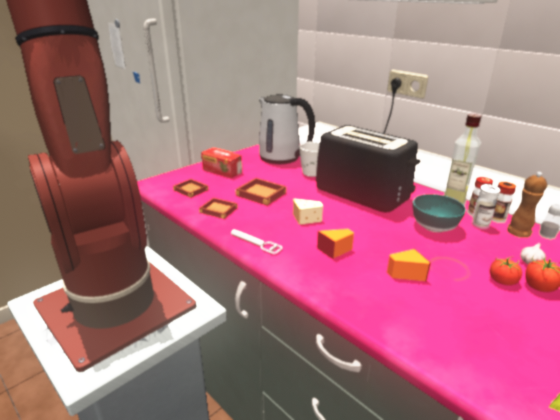

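View pics/side0.png

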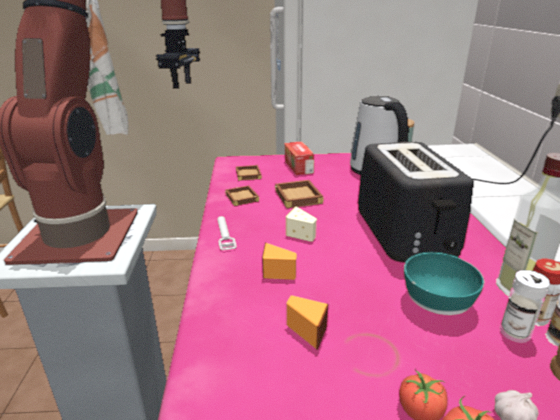

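The scene view shows three wooden boxes at (191,188), (218,208) and (261,191). The one at (261,191), side view (299,194), looks largest. The orange wedges are at (336,242) and (409,266), and the pale wedge is at (308,211).

```bash
cat > h.py <<'E'
import cv2,numpy as np
np.set_printoptions(precision=4,suppress=True)
def ray(m,px):
    f=210/np.tan(np.radians(m['fov_y']/2)); px=np.atleast_2d(px).astype(float)
    d=np.c_[(px[:,0]-m['cx'])/f,-(px[:,1]-m['cy'])/f,-np.ones(len(px))]
    return d@np.array(m['attitude']).T
def cast(m,px,z):
    d=ray(m,px); c=np.array(m['xyz']); return c+d*((z-c[2])/d[:,2])[:,None]
def blobs(img,lo,hi,amin=60):
    k=cv2.inRange(cv2.cvtColor(img,cv2.COLOR_BGR2HSV),lo,hi)
    k=cv2.morphologyEx(k,cv2.MORPH_OPEN,np.ones((3,3)))
    cs,_=cv2.findContours(k,cv2.RETR_EXTERNAL,cv2.CHAIN_APPROX_NONE)
    return [c for c in cs if cv2.contourArea(c)>amin]
E
python3 - <<'E'
from h import *
from workcell import ctrl
for n in ['scene','side']:
    m=ctrl.camera_model(n); im=cv2.imread(f'pics/{n}0.png')
    pts={'scene':dict(boxes=[(191,188),(218,208),(261,191)],tri=[(336,242),(409,266)],pale=[(308,211)]),
     'side':dict(boxes=[(248,173),(242,196),(299,194)],tri=[(280,263),(307,320)],pale=[(301,225)])}[n]
    for k,v in pts.items(): print(n,k,cast(m,v,.02)[:,:2].tolist())
a=cv2.imread('pics/scene0.png')[165:285,165:445]; b=cv2.imread('pics/side0.png')[150:360,210:350]
a=cv2.resize(a,None,fx=2.5,fy=2.5,interpolation=2)
b=cv2.resize(b,None,fx=2.85,fy=2.85,interpolation=2)[:,:100*1]
cv2.imwrite('pics/crop.png',a)
E
```

```text
scene boxes [[0.3864368988999381, 0.3175065976621161], [0.3681072440781434, 0.15823505557302042], [0.5251127988028865, 0.15699491449772163]]
scene tri [[0.467398880302117, -0.17452047158987433], [0.5070004233941705, -0.34608690178184437]]
scene pale [[0.5339158613008061, -0.023912966461766105]]
side boxes [[0.40142286149073675, 0.3052798777188934], [0.3860054342242302, 0.1447319600691408], [0.5381750968225654, 0.1457292894980109]]
side tri [[0.46678214410434743, -0.17459008476222126], [0.5005170794490758, -0.3419224921243439]]
side pale [[0.5251959862695748, -0.023296405989309155]]
```

View pics/crop.png

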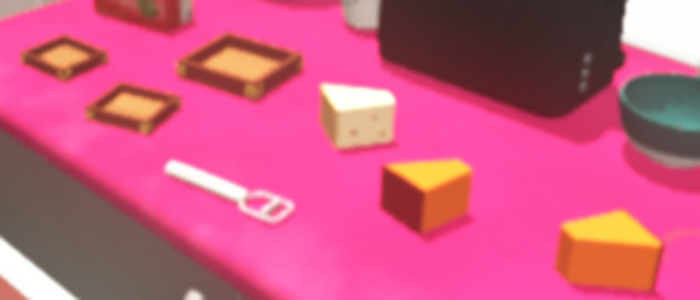

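The three box-like things are at scene (191,188), (218,208) and (261,191). In the crop, the one at (240,65), which is scene (261,191), is clearly the largest, so it is the cheese_box. I'll move above it.

Call:
move_arm(deltas="-1.5 -1.2 0 0 100; -3.4 -2.65 0 0 100; -3.4 -2.65 0 0 100; -3.4 -2.65 0 0 100; -3.4 -2.65 0 0 100; -3.4 -2.65 0 0 100; -3.4 -2.65 0 0 100; -3.4 -2.65 0 0 100; -3.4 -2.65 0 0 100; -3.4 -2.65 0 0 100; -3.4 -2.65 0 0 100; -3.4 -2.65 0 0 100; -3.4 -2.65 0 0 100; -3.4 -2.65 0 0 100; -1 -0.8 0 0 100; 0 0 0 0 100; 0 0 0 0 100")

```text
time_s: 1.85
ee_pos: [0.527, 0.1465, 0.2393]
tcp_rot: [[-0.961, 0.275, -0.001], [0.275, 0.961, 0.0], [0.001, 0.0, -1.0]]
force: [-0.5, 0.8, -0.5]
width: 0.0868
gripper_force: 0.0
```

Run:
```python
from h import *
from workcell import ctrl
s=ctrl.get_state(); print(s['time_s'],s['ee_pos'],s['tcp_rot'])
m=ctrl.camera_model('wrist');im=ctrl.camera('wrist');cv2.imwrite('pics/w1.png',im)
np.save('w1.npy',m,allow_pickle=True)
print(m['xyz'],m['attitude'])
```

```text
1.85 [0.527  0.1465 0.2393] [[-0.9613  0.2755 -0.0008]
 [ 0.2755  0.9613  0.0003]
 [ 0.0009  0.     -1.    ]]
[0.4533 0.1664 0.3847] [[ 0.2748 -0.9242 -0.2653]
 [ 0.9615  0.2642  0.0758]
 [ 0.     -0.2759  0.9612]]
```

View pics/w1.png

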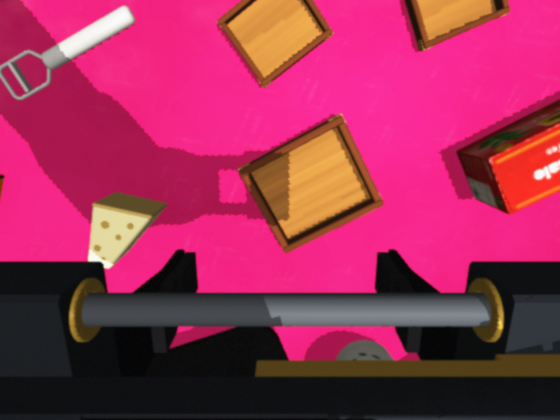

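The wrist view shows the box with corners near (240,170), (340,116), (382,202) and (288,250). The pale wedge is at (120,225), the smaller boxes are at the top, and a red packet is on the right.

Run:
```python
from h import *
m=np.load('w1.npy',allow_pickle=True).item(); im=cv2.imread('pics/w1.png')
hsv=cv2.cvtColor(im,cv2.COLOR_BGR2HSV)
k=cv2.inRange(hsv,(140,60,40),(179,255,255))
k=255-k; k[260:]=0
k=cv2.morphologyEx(k,cv2.MORPH_OPEN,np.ones((5,5)))
cs,_=cv2.findContours(k,cv2.RETR_EXTERNAL,cv2.CHAIN_APPROX_NONE)
for c in cs:
    if cv2.pointPolygonTest(c,(315,185),False)<0: continue
    h=cv2.convexHull(c); P=cast(m,h[:,0],.024)[:,:2]
    r=cv2.minAreaRect((P*1000).astype(np.float32)); print(r)
    a=cv2.approxPolyDP(h,8,True)[:,0]; print(a.tolist()); q=cast(m,a,.024)[:,:2];print(q)
    print(np.linalg.norm(q-np.roll(q,-1,0),axis=1))
    h=cv2.convexHull(c); 
# pale wedge
print(cast(m,[(94,203),(165,206),(110,195),(110,266),(90,262)],.05)[:,:2])
```

```text
((533.855224609375, 169.97988891601562), (102.84226989746094, 115.06459045410156), 12.119345664978027)
[[341, 115], [381, 205], [284, 250], [239, 168]]
[[0.474  0.2154]
 [0.5722 0.2339]
 [0.5924 0.1245]
 [0.4958 0.1056]]
[0.0999 0.1113 0.0985 0.1119]
[[ 0.4866 -0.033 ]
 [ 0.508   0.0309]
 [ 0.4836 -0.0152]
 [ 0.551  -0.0446]
 [ 0.5415 -0.062 ]]
```

Call:
move_arm(deltas="-0.6 -2 0 0 100; -1.22 -3.8 0 0 100; -1.22 -3.8 0 0 100; -1.22 -3.8 0 0 100; -1.22 -3.8 0 0 100; -1.22 -3.8 0 0 100; -1.22 -3.8 0 0 100; -1.22 -3.8 0 0 100; -1.22 -3.8 0 0 100; -1.22 -3.8 0 0 100; -0.6 -1.9 0 0 100; 0 0 0 0 100; 0 0 0 0 100")

```text
time_s: 3.2
ee_pos: [0.54, -0.2526, 0.2392]
tcp_rot: [[-0.962, 0.275, -0.0], [0.275, 0.962, 0.001], [0.001, 0.001, -1.0]]
force: [0.8, -0.2, -1.0]
width: 0.0869
gripper_force: 0.0
```

Run:
```python
from h import *
from workcell import ctrl
s=ctrl.get_state(); print(s['time_s'],s['ee_pos'])
m=ctrl.camera_model('wrist');im=ctrl.camera('wrist');cv2.imwrite('pics/w2.png',im)
np.save('w2.npy',m,allow_pickle=True)
# bright orange tops
for c in blobs(im,(10,120,150),(35,255,255),300):
    h=cv2.convexHull(c); a=cv2.approxPolyDP(h,5,True)[:,0]; q=cast(m,a,.05)[:,:2]
    print(cv2.contourArea(c),a.tolist()); print(q); print(np.linalg.norm(q-np.roll(q,-1,0),axis=1))
```

```text
3.2 [ 0.54   -0.2526  0.2392]
2666.5 [[204, 141], [197, 206], [143, 199], [181, 138]]
[[ 0.4736 -0.312 ]
 [ 0.5294 -0.3388]
 [ 0.5089 -0.3857]
 [ 0.4654 -0.3311]]
[0.0619 0.0512 0.0698 0.0208]
3358.5 [[377, 44], [347, 122], [323, 127], [314, 56]]
[[ 0.4374 -0.1444]
 [ 0.4929 -0.1835]
 [ 0.4912 -0.2052]
 [ 0.4319 -0.198 ]]
[0.0679 0.0218 0.0597 0.0539]
```

View pics/w2.png

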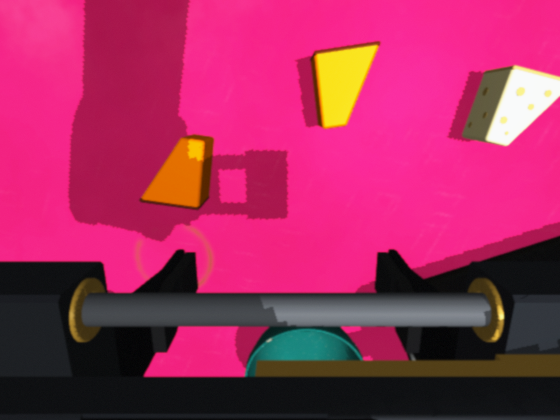

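The wrist view shows both orange tops. Wedge A (left, in shadow) has corners (204,141), (197,206), (143,199), (181,138), with its narrow end up. Wedge B has corners (377,44), (347,122), (323,127), (314,56), with its narrow end down. The pale wedge is at (510,105). B goes first, so I'll turn to its axis and look from nearer.

Call:
move_arm(deltas="0 0 0 0.15 100; 0 0 0 0.15 100; 0 0 0 0.15 100; 0 0 0 0.15 100; 0 0 0 0.15 100; 0 0 0 0.15 100; 0 0 0 0.15 100; 0 0 0 0.15 100; 0 0 0 0.15 100; 0 0 0 0.065 100; 0 -2.8 1 0 100; 0 -2.8 1 0 100; 0 -2.8 1 0 100; 0 0 0 0 100; 0 0 0 0 100")

```text
time_s: 4.75
ee_pos: [0.4569, -0.2418, 0.2097]
tcp_rot: [[0.12, 0.993, 0.001], [0.993, -0.12, 0.003], [0.003, 0.001, -1.0]]
force: [0.2, 0.3, 0.2]
width: 0.0874
gripper_force: 0.0
```

```bash
cat > look.py <<'E'
import sys
from h import *
from workcell import ctrl
tag=sys.argv[1]
s=ctrl.get_state(); print(s['time_s'],s['ee_pos'],s['q'],s['width'])
R=np.array(s['tcp_rot']);p=np.array(s['ee_pos'])
m=ctrl.camera_model('wrist');im=ctrl.camera('wrist');cv2.imwrite(f'pics/{tag}.png',im)
np.save(f'{tag}.npy',m,allow_pickle=True)
z=float(sys.argv[2]) if len(sys.argv)>2 else .05
for c in blobs(im,(8,120,110),(35,255,255),600):
    a=cv2.approxPolyDP(cv2.convexHull(c),6,True)[:,0]; q=cast(m,a,z)
    print(a.tolist());print(q[:,:2].tolist())
    if len(q)!=4: continue
    L=np.linalg.norm(q-np.roll(q,-1,0),axis=1); i=np.argmin(L)  # narrow end i,i+1
    n=[q[i],q[(i+1)%4]]; w=[q[(i+3)%4],q[(i+2)%4]]
    # straight side = the one square to the narrow end
    e=n[1]-n[0]; k=int(np.argmin([abs(e@(n[j]-w[j]))/np.linalg.norm(n[j]-w[j]) for j in (0,1)]))
    ends=np.array([x-y for x,y in ((n[1-k],n[k]),(w[1-k],w[k]))])
    x=n[k]-w[k]; yv=ends.sum(0); a1=np.degrees(np.arctan2(x[1],x[0])); a2=np.degrees(np.arctan2(-yv[0],yv[1]))
    a2=np.degrees(np.arctan2(-yv[0],yv[1]))
    ang=np.radians(a1+((a2-a1+180)%360-180)/2); ux=np.array([np.cos(ang),np.sin(ang),0]); uy=np.array([-ux[1],ux[0],0])
    o=(n[k]+w[k])/2+.012*uy; g=o-.001*uy
    d=R.T@(g-p)
    ty=np.degrees(np.arctan2(R[1,1],R[0,1])); turn=(np.degrees(ang)-ty+90)%180-90
    print('L',L,'a1,a2',a1,a2,'origin',o[:2],'grip delta tool cm',d[:2]*100,'turn rad',-np.radians(turn))
E
python3 look.py w3
```

```text
4.75 [ 0.4569 -0.2418  0.2097] [-34.6641   6.094   62.4493 106.8873  -5.913   70.3737  22.7293] 0.08736987405878739
[[311, 255], [375, 292], [309, 292]]
[[0.47253603161668956, -0.2967640523095939], [0.5280148965326705, -0.3408384576178338], [0.4669427586507847, -0.3334677470055142]]
[[247, 82], [322, 124], [323, 150], [249, 150]]
[[0.4370688135271414, -0.1439038116312973], [0.49307091575272777, -0.18325065693159545], [0.49194798310445775, -0.20432390107481505], [0.430768234085257, -0.19694793215772746]]
L [0.0684 0.0211 0.0616 0.0534] a1,a2 -6.874529210398642 -5.719605908873494 origin [ 0.4627 -0.1887] grip delta tool cm [ 5.1937 -0.0825] turn rad -0.010769572327368608
```

View pics/w3.png

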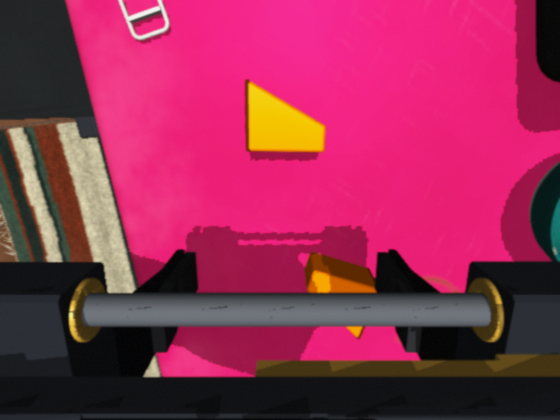

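The near view shows wedge B at (247,82), (322,124), (323,150), (249,150), agreeing with the earlier estimate. I'll go over it and partly down.

Call:
move_arm(deltas="1.7 0 0 -0.01 100; 1.7 -0.1 0 0 100; 1.7 0 1 0 100; 0 0 3 0 100; 0 0 3 0 100; 0 0 0 0 100; 0 0 0 0 100")

```text
time_s: 5.5
ee_pos: [0.4616, -0.1935, 0.1402]
tcp_rot: [[0.114, 0.994, -0.001], [0.994, -0.114, -0.002], [-0.002, -0.001, -1.0]]
force: [0.2, -0.4, 0.9]
width: 0.0872
gripper_force: 0.0
```

```bash
python3 -c "
from workcell import ctrl
s=ctrl.get_state();print(s['q'],s['ee_pos'],s['time_s'])"
```

```text
[-37.13102908   9.16473733  60.14228075 113.68335413  -8.86777018
  62.0323873   20.34776807] [ 0.46164324 -0.1934983   0.14016987] 5.5
```

Call:
move_arm(deltas="0.3 0.1 2.5 0 100; 0 0 3 0 100; 0 0 2.5 0 100; 0 0 1.6 0 100; 0 0 0 0 100; 0 0 0 0 60; 0 0 0 0 60; 0 0 0 0 60; 0 0 0 0 60; 0 0 0 0 60; 0 0 0 0 60", grip_force=25)

```text
time_s: 6.6
ee_pos: [0.4632, -0.1904, 0.0445]
tcp_rot: [[0.114, 0.994, 0.001], [0.994, -0.114, 0.0], [0.001, 0.001, -1.0]]
force: [-2.0, 0.8, 7.7]
width: 0.0656
gripper_force: 25.0
```

Gripped, with the opening at 65.6 mm. Next I lift, turn and carry, stopping short of the box to look.

Call:
move_arm(deltas="0 0 -1.5 0 60; 0 0 -3 0 60; 0 0 -3.5 0 60; 0 0 -3.5 0 60; 0 0 -3.5 -0.1 60; 0 0 0 -0.115 60; 0 0 0 -0.1 60; 1.6 0.9 0 0 60; 3.2 1.75 0 0 60; 3.2 1.75 0 0 60; 3.2 1.75 0 0 60; 3.2 1.75 0 0 60; 3.2 1.75 0 0 60; 3.2 1.75 0 0 60; 3.2 1.75 0 0 60; 1.6 0.9 0 0 60; 0 0 0 0 60; 0 0 0 0 60")

```text
time_s: 8.4
ee_pos: [0.5488, 0.0875, 0.1935]
tcp_rot: [[-0.199, 0.98, -0.0], [0.98, 0.199, -0.001], [-0.001, -0.001, -1.0]]
force: [-0.1, -0.7, -1.4]
width: 0.0657
gripper_force: 25.0
```

```bash
python3 look.py w4
```

```text
8.4 [0.5488 0.0875 0.1935] [-56.0113  12.5179  48.8013 102.689   -9.9795  69.3155   7.1636] 0.06572017471855279
[[207, 190], [232, 171], [337, 228], [362, 268], [361, 291], [216, 292]]
[[0.4827614930458074, 0.08489715513657056], [0.5001967945417509, 0.10434714248811355], [0.594037945518693, 0.07440830380487493], [0.6239158439956778, 0.0432748037075468], [0.6287293663840756, 0.021698138702841735], [0.5035198822216143, -0.004941173341142219]]
[[354, 21], [348, 164], [235, 165], [228, 22]]
[[0.5686968740851622, 0.2290643088882603], [0.5898240055603461, 0.12838549637834246], [0.501772128218011, 0.10958967127468178], [0.4801821449956785, 0.21037272922908226]]
L [0.1029 0.09   0.1031 0.0905] a1,a2 -77.90871424529428 -78.0133466244658 origin [0.5027 0.1625] grip delta tool cm [ 8.2753 -3.1155] turn rad 1.5613142713142472
[[139, 0], [161, 93], [83, 105], [53, 3]]
[[0.416236770619716, 0.2117145459566483], [0.43814540984422706, 0.15231013417902795], [0.38076097898793926, 0.13172888109872885], [0.35658607205525783, 0.19763424722142636]]
L [0.0633 0.061  0.0702 0.0613] a1,a2 -69.85633548909803 -73.50262525207003 origin [0.3801 0.1685] grip delta tool cm [ 11.2936 -15.0146] turn rad 1.4516805405634203
```

View pics/w4.png

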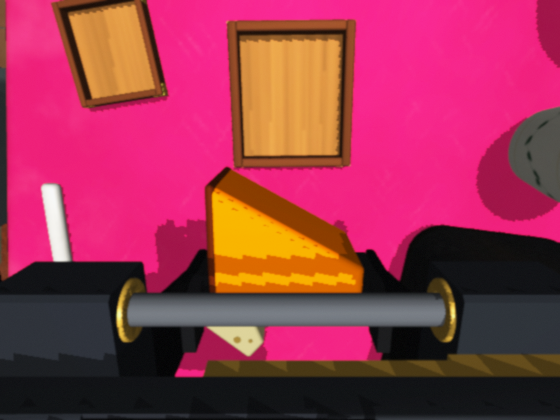

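The view shows the box with corners (354,21), (348,164), (235,165), (228,22), square in the picture. The held wedge is at (207–362, 171–292), and the pale wedge is undisturbed below it.

Run:
```python
from h import *
m=np.load('w4.npy',allow_pickle=True).item()
q=cast(m,[(354,21),(348,164),(235,165),(228,22)],.024)[:,:2]
c=q.mean(0);print(q.tolist(),c,np.linalg.norm(q-np.roll(q,-1,0),axis=1))
a=np.radians(12);by=np.array([-np.sin(a),np.cos(a)])
for s in(-1,1):print(c+s*.033*by)
# toaster / mug
ms=m
print(cast(m,[(430,230),(520,140)],.1)[:,:2])
```

```text
[[0.5719015644900561, 0.23517132702161586], [0.594930756854627, 0.12542847134568744], [0.4989516304994912, 0.10494047123684794], [0.47541791616827833, 0.21479695750181024]] [0.5353 0.1701] [0.1121 0.0981 0.1123 0.0986]
[0.5422 0.1378]
[0.5284 0.2024]
[[0.647  0.1009]
 [0.685  0.1714]]
```

Before lowering, I check the toaster clearance against the gripper's body using existing pictures.

```bash
python3 - <<'E'
from h import *
from workcell import ctrl
m={n:ctrl.camera_model(n) for n in('scene','side')}
print('base',cast(m['side'],[(360,207),(386,255)],0)[:,:2].tolist(),cast(m['scene'],[(319,193),(383,206)],0)[:,:2].tolist())
w=np.load('w4.npy',allow_pickle=True).item()
for z in(.08,.1,.12,.14,.16,.18): print(z,cast(w,[(412,240),(430,227)],z)[:,:2].tolist(),'side top L',cast(m['side'],[(364,148),(386,183)],z)[:,:2].tolist())
E
python3 -c "
import cv2;a=cv2.imread('pics/side0.png')[120:270,240:480];cv2.imwrite('pics/c.png',cv2.resize(a,None,fx=3.3,fy=3.3))"
```

```text
base [[0.6925627333221811, 0.09681127024465974], [0.6950909385090562, -0.13015440011431756]] [[0.6721184342943893, 0.0551097098825446], [0.7415081812190429, -0.1293013914761757]]
0.08 [[0.645643831261778, 0.08549150780050604], [0.655802798921256, 0.09815711844993423]] side top L [[0.7521934695003992, 0.32802622856026686], [0.7428070465303742, 0.06518241028669525]]
0.1 [[0.6369463604588848, 0.09134472507508182], [0.6463202300332476, 0.10303152104559887]] side top L [[0.736553136126164, 0.27066807826610195], [0.7276141344520615, 0.020353199096674546]]
0.12 [[0.6282488896559915, 0.09719794234965759], [0.6368376611452391, 0.10790592364126353]] side top L [[0.7209128027519287, 0.2133099279719366], [0.7124212223737487, -0.02447601209334649]]
0.14 [[0.6195514188530982, 0.10305115962423336], [0.6273550922572306, 0.11278032623692817]] side top L [[0.7052724693776933, 0.15595177767777146], [0.697228310295436, -0.06930522328336741]]
0.16 [[0.6108539480502049, 0.10890437689880914], [0.6178725233692222, 0.11765472883259281]] side top L [[0.6896321360034581, 0.09859362738360633], [0.6820353982171231, -0.11413443447338834]]
0.18 [[0.6021564772473116, 0.11475759417338491], [0.6083899544812137, 0.12252913142825747]] side top L [[0.6739918026292228, 0.04123547708944131], [0.6668424861388104, -0.15896364566340926]]
```

View pics/c.png

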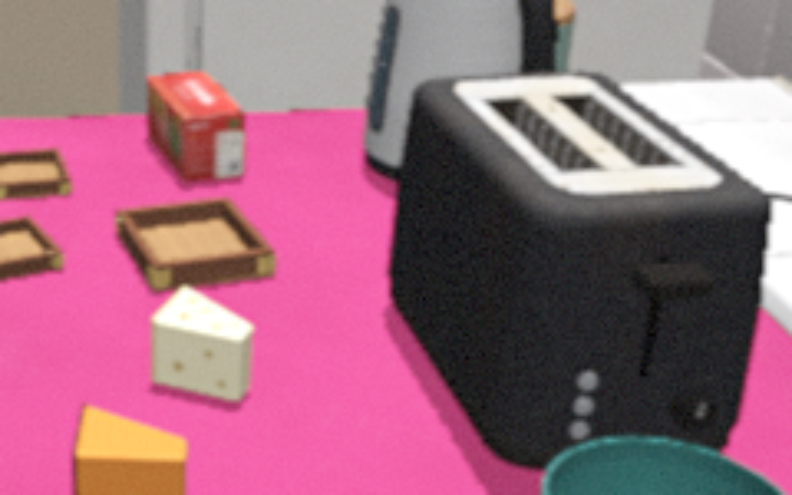

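The toaster's near face is at about x=0.68, and the gripper's body reaches 0.65, so it clears. The pale wedge is at (200,345) in the crop, well apart from the box. I'll move over the slot and partly down.

Call:
move_arm(deltas="1.7 0.15 0 -0.009 60; 1.7 0.1 0 0 60; 1.66 0.1 2 0 60; 0 0 3 0 60; 0 0 2 0 60; 0 0 0 0 60; 0 0 0 0 60; 0 0 0 0 60")

```text
time_s: 9.25
ee_pos: [0.5429, 0.1386, 0.125]
tcp_rot: [[-0.208, 0.978, 0.002], [0.978, 0.208, 0.001], [0.001, 0.002, -1.0]]
force: [0.6, -0.0, -0.8]
width: 0.0653
gripper_force: 25.0
```

Call:
move_arm(deltas="-0.1 -0.1 2.5 0 60; 0 0 2.5 0 60; 0 0 1.4 0 60; 0 0 0.6 0 60; 0 0 0.35 0 60; 0 0 0 0 60; 0 0 0 0 60")

```text
time_s: 9.95
ee_pos: [0.542, 0.1377, 0.051]
tcp_rot: [[-0.208, 0.978, 0.001], [0.978, 0.208, 0.001], [0.0, 0.001, -1.0]]
force: [-0.2, -0.3, -0.7]
width: 0.066
gripper_force: 25.0
```

Call:
move_arm(deltas="0 0 0 0 100; 0 0 0 0 100; 0 0 0 0 100; 0 0 0 0 100; 0 0 -2 0 100; 0 0 -4 0 100; 0 0 -4 0 100; 0 0 -3 0 100; 0 0 -2 0 100; 0 0 0 0 100; 0 0 0 0 100")

```text
time_s: 11.05
ee_pos: [0.5412, 0.1377, 0.2]
tcp_rot: [[-0.209, 0.978, 0.0], [0.978, 0.209, 0.001], [0.0, 0.0, -1.0]]
force: [-0.4, -0.3, 0.7]
width: 0.0869
gripper_force: 0.0
```

```bash
python3 look.py w5 .056
```

```text
11.05 [0.5412 0.1377 0.2   ] [-60.2553  12.3179  47.7797 101.8762  -9.7049  70.0243   2.2457] 0.08689131403020965
[[347, 88], [341, 218], [236, 218], [230, 88]]
[[0.5666008902180008, 0.23455755120121197], [0.5878233474511765, 0.13430059431957664], [0.5023807448037766, 0.11600169384202773], [0.480317081409707, 0.2160930342611415]]
L [0.1025 0.0874 0.1025 0.0882] a1,a2 -78.04802548977621 102.08355999994095 origin [0.5797 0.1727] grip delta tool cm [2.7145 4.4889] turn rad 0.0004792297144731352
[[145, 59], [166, 152], [93, 162], [66, 70]]
[[0.4154996203567296, 0.22297929307415806], [0.43886070892652174, 0.15819227556633642], [0.3829180756827983, 0.1381226715380804], [0.35875430506030626, 0.203064703649623]]
L [0.0689 0.0594 0.0693 0.0601] a1,a2 -70.1715648103726 109.53581823214702 origin [0.4231 0.2019] grip delta tool cm [  8.6378 -10.2012] turn rad -0.13328907784568192
[[0, 44], [19, 48], [18, 88], [0, 87]]
[[0.3107415695375482, 0.2109726401391852], [0.32435956268686367, 0.211132226943672], [0.32391275540676756, 0.18262290392187921], [0.3106321452659174, 0.18051121858705174]]
L [0.0136 0.0285 0.0134 0.0305] a1,a2 -90.20581843045746 -85.17349118931207 origin [0.3227 0.1962] grip delta tool cm [ 10.2969 -20.2561] turn rad -1.4008906201659999
[[19, 0], [19, 44], [0, 40], [0, 0]]
[[0.3240310586283564, 0.24312286961063123], [0.32433134507394223, 0.2138801368964043], [0.31075141492802466, 0.21371339029614425], [0.31084692999483765, 0.24030278103561756]]
L [0.0292 0.0136 0.0266 0.0135] a1,a2 90.58833561958545 96.36778849296452 origin [0.3122 0.2278] grip delta tool cm [ 13.569  -20.4246] turn rad -1.4212711242115577
```

View pics/w5.png

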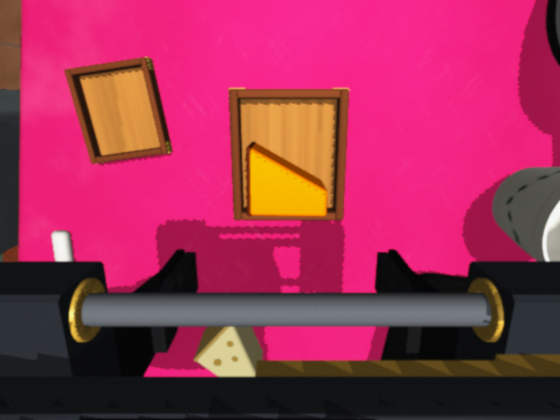

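Wedge B lies in the box at (250,145), (327,187), (327,215), (249,215), square with the walls, sloping side facing the free half. Now for wedge A.

Call:
move_arm(deltas="-2 -0.7 0 0 100; -4.1 -1.44 0 0 100; -4.1 -1.44 0 0 100; -4.1 -1.44 0 0 100; -4.1 -1.44 0 0 100; -4.1 -1.44 0 0 100; -4.1 -1.44 0 0 100; -4.1 -1.44 0 0 100; -4.1 -1.44 0 0 100; -4.1 -1.44 0 0 100; -4.1 -1.44 0 0 100; -4.1 -1.44 0 0 100; -2 -0.7 0 0 100; 0 0 0 0.15 100; 0 0 0 0.15 100; 0 0 0 0.15 100; 0 0 0 0.15 100; 0 0 0 0.06 100; 0 0 0 0 100; 0 0 0 0 100")

```text
time_s: 13.1
ee_pos: [0.4741, -0.3789, 0.1994]
tcp_rot: [[0.434, 0.901, -0.001], [0.901, -0.434, 0.0], [-0.0, -0.001, -1.0]]
force: [0.1, 0.0, 0.0]
width: 0.0873
gripper_force: 0.0
```

```bash
python3 look.py w6
```

```text
13.1 [ 0.4741 -0.3789  0.1994] [-15.5635  27.8181  67.2465  95.5696 -26.4498  74.6498  30.8838] 0.08729444158599235
[[48, 154], [0, 182], [0, 151], [42, 146]]
[[0.31708708635633365, -0.260633449008925], [0.2675611381710983, -0.2623606049806996], [0.2835909947874967, -0.24187190929820007], [0.31655769030931014, -0.25328844782000626]]
L [0.0496 0.026  0.0349 0.0074] a1,a2 1.9973097624813427 -29.113237061697617 origin [ 0.2951 -0.2498] grip delta tool cm [  3.7743 -21.686 ] turn rad -0.21207926160584192
[[329, 192], [252, 154], [251, 128], [330, 126]]
[[0.5090034148359183, -0.38766914867774116], [0.4656806756144998, -0.3320189269773246], [0.4743148509705849, -0.31345924330259534], [0.5312666002093411, -0.33911994384133254]]
L [0.0705 0.0205 0.0625 0.0534] a1,a2 155.74514263572064 155.27835507608393 origin [ 0.4978 -0.3372] grip delta tool cm [4.8915 0.3429] turn rad -0.021309756637437
```

Measurements agree with the first look, with the wedge's top at (252,154), (251,128), (330,126), (329,192).

Call:
move_arm(deltas="1.6 0.15 0 -0.02 100; 1.6 0.1 0 0 100; 1.6 0.1 1.5 0 100; 0 0 3 0 100; 0 0 3 0 100; 0 0 0 0 100; 0 0 0 0 100")

```text
time_s: 13.85
ee_pos: [0.4985, -0.336, 0.125]
tcp_rot: [[0.416, 0.909, -0.001], [0.909, -0.416, 0.0], [-0.0, -0.001, -1.0]]
force: [-0.1, -0.8, 0.5]
width: 0.0871
gripper_force: 0.0
```

```bash
python3 -c "
from workcell import ctrl
s=ctrl.get_state();print(s['q'],s['ee_pos'],s['time_s'])"
```

```text
[-18.09406841  31.03735472  63.65938924 101.02646465 -30.04557142
  67.19164201  29.95832948] [ 0.49846499 -0.33601167  0.12496607] 13.85
```

Call:
move_arm(deltas="0 0 2.5 0 100; 0 0 3 0 100; 0 0 1.5 0 100; 0 0 1.05 0 100; 0 0 0 0 100; 0 0 0 0 60; 0 0 0 0 60; 0 0 0 0 60; 0 0 0 0 60; 0 0 0 0 60; 0 0 0 0 60", grip_force=25)

```text
time_s: 14.95
ee_pos: [0.4989, -0.3368, 0.0452]
tcp_rot: [[0.417, 0.909, 0.001], [0.909, -0.417, -0.0], [0.0, 0.001, -1.0]]
force: [-0.8, 0.6, 7.1]
width: 0.0658
gripper_force: 25.0
```

Call:
move_arm(deltas="0 0 -1.5 0 60; 0 0 -3 0 60; 0 0 -3.5 0 60; 0 0 -3.5 0 60; 0 0 -3.5 0 60; 0 0 0 -0.13 60; 0 0 0 -0.13 60; 0 0 0 -0.13 60; 0 0 0 -0.13 60; 0 0 0 -0.12 60; 0 0 0 0 60; 0 0 0 0 60")

```text
time_s: 16.15
ee_pos: [0.4983, -0.3367, 0.1951]
tcp_rot: [[-0.205, 0.979, 0.0], [0.979, 0.205, 0.0], [0.0, 0.0, -1.0]]
force: [0.5, 0.2, -1.4]
width: 0.0658
gripper_force: 25.0
```

Call:
move_arm(deltas="2 0.54 0 0 60; 4 1.08 0 0 60; 4 1.08 0 0 60; 4 1.08 0 0 60; 4 1.08 0 0 60; 4 1.08 0 0 60; 4 1.08 0 0 60; 4 1.08 0 0 60; 4 1.08 0 0 60; 4 1.08 0 0 60; 4 1.08 0 0 60; 4 1.08 0 0 60; 4 1.08 0 0 60; 2 0.54 0 0 60; 0 0 0 0 60; 0 0 0 0 60; 0 0 0 0 60")

```text
time_s: 17.85
ee_pos: [0.5277, 0.1994, 0.1947]
tcp_rot: [[-0.205, 0.979, -0.0], [0.979, 0.205, -0.001], [-0.0, -0.0, -1.0]]
force: [0.7, 0.2, -1.5]
width: 0.0657
gripper_force: 25.0
```

Call:
move_arm(deltas="0.1 0.1 2 -0.003 60; 0 0 3 0 60; 0 0 3 0 60; 0 0 1.5 0 60; 0 0 0.8 0 60; 0 0 0 0 60; 0 0 0 0 60")

```text
time_s: 18.55
ee_pos: [0.529, 0.2023, 0.0927]
tcp_rot: [[-0.211, 0.978, 0.001], [0.978, 0.211, 0.001], [0.0, 0.001, -1.0]]
force: [-0.1, 0.0, -1.7]
width: 0.0656
gripper_force: 25.0
```

Call:
move_arm(deltas="-0.1 0 1.5 0 60; 0 0 1.2 0 60; 0 0 0.8 0 60; 0 0 0.6 0 60; 0 0 0 0 60; 0 0 0 0 60")

```text
time_s: 19.15
ee_pos: [0.5284, 0.2013, 0.0502]
tcp_rot: [[-0.211, 0.977, -0.0], [0.977, 0.211, -0.0], [-0.0, -0.0, -1.0]]
force: [-0.6, -0.8, -0.8]
width: 0.066
gripper_force: 25.0
```

Call:
move_arm(deltas="0 0 0 0 100; 0 0 0 0 100; 0 0 0 0 100; 0 0 0 0 100; 0 0 -2 0 100; 0 0 -4 0 100; 0 0 -4 0 100; 0 0 -4 0 100; -2 0 -2 0 100; -4 0 0 0 100; -2 0 0 0 100; 0 0 0 0 100; 0 0 0 0 100")

```text
time_s: 20.45
ee_pos: [0.5453, 0.1233, 0.2106]
tcp_rot: [[-0.211, 0.978, -0.0], [0.978, 0.211, 0.001], [0.001, 0.0, -1.0]]
force: [0.4, 0.5, 0.0]
width: 0.0872
gripper_force: 0.0
```

```bash
python3 look.py w7 .056 | head -8
```

```text
20.45 [0.5453 0.1233 0.2106] [-63.1671  12.8629  53.2752 101.151  -10.8835  71.3893   5.0736] 0.08724419721997465
[[345, 71], [339, 200], [236, 200], [230, 72]]
[[0.5672345423015472, 0.23281631709650824], [0.5884406939850825, 0.13235278231604303], [0.5028090283410741, 0.1138355636059301], [0.4805297883706374, 0.21334948312261115]]
L [0.1027 0.0876 0.102  0.0889] a1,a2 -78.08079937165884 102.42962757700315 origin [0.5804 0.1709] grip delta tool cm [4.0002 4.4311] turn rad -0.0003427125650469065
[[147, 41], [167, 134], [95, 143], [70, 53]]
[[0.4154282433299837, 0.2217566152963582], [0.43867493359813237, 0.15625776066748676], [0.38222178412775376, 0.13670972242900803], [0.35889319009770215, 0.20096687548564823]]
L [0.0695 0.0597 0.0684 0.0602] a1,a2 -70.45933523625598 109.6470096671085 origin [0.4311 0.1777] grip delta tool cm [  7.8121 -10.0322] turn rad -0.12983607448117324
[[0, 39], [23, 44], [22, 81], [0, 80]]
```

View pics/w7.png

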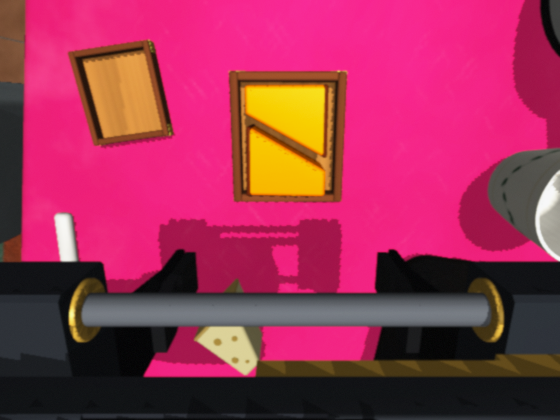

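The picture shows both wedges level in the box, head to tail, at (245–327, 85–195) with a narrow even gap. The pale wedge is still in place. I'll hand in.

```bash
python3 -c "
from workcell import ctrl
print(ctrl.close_job())"
```

```text
the job is handed in; nothing more can be done
None
```

I packed both orange wedges head to tail and flat in the largest box, left the pale wedge where it was, and handed the job in at about 20.5 s; no verdict came back.

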